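# Unclip the hand vacuum's brush head

## Task

Take the brush head off the hand vacuum for cleaning: keep the release button on top of its neck pressed down while you draw the head straight out of the vacuum's inlet. Then set the head down gently in the steel tray, the right way up on its wheels, and leave the two spare nozzles and the mug where they are.

Things in the scene. Friction and masses are not known exactly. Their poses are not given: they have to be found in the camera images.
- vacuum: Cordless hand vacuum, 410 mm long, clear dust bin in front, white motor body, arched black handle on top (170 mm high), lying in a charging cradle fixed to the table: it does not move. Origin on the table under the inlet's mouth; x points level into the vacuum, along its length. Its round bin (108 mm across, 114 mm high) begins 66 mm behind the mouth.
- inlet (a point): Centre of the mouth of the vacuum's inlet, 31 mm above the table: a level rectangular duct, 54 mm wide outside, 43 mm inside, its roof 46 to 51 mm above the table with a window for the catch. x points into the vacuum: the head comes out along -x.
- head_grip (a point): Loose brush head, 0.27 kg: pale housing 60 long (x) x 150 wide (y) x 56 mm high on a mid-grey level neck 40 mm wide (y). The point is in the neck, midway across, 31 mm above the soles, 18 mm along +x from the balance point: grip it across here, from above, once off. x runs along the neck into the inlet, z up. The housing spans x = -88 to -28 mm, the neck -28 to +59; its sides here are 18 to 44 mm high.
- neck_end (a point): Middle of the far end of the head's neck, the end inside the inlet; 43 mm of the neck is inside at the start. 59 mm along x from head_grip, 26 mm above the soles, same axes. The whole head is 147 mm long from here to the housing's far face. It stands on the housing and two small wheels under the neck.
- knuckle (a point): Top edge of the knuckle wall, 44 mm wide, on the head between housing and button, 66 mm above the soles; its face looks along +x of the head. A finger standing on the button can pull the head by this face. The room for a finger from this face to the inlet's mouth is 40 mm, with the button filling it.
- button_top (a point): Centre of the top of the release button: a dark ribbed plate 34 mm (along the neck) x 30 mm wide on the neck, between knuckle wall (20 mm along -x from here) and inlet (20 mm along +x), 56 mm above the table when up. It goes straight down. Its catch stands in the window in the inlet's roof and locks the head until pressed; let go, the button springs up by itself. Same axes as head_grip.
- release (a joint): How far the button is pressed (m): 0 up, 0.007 fully down. Its spring pushes back with 2.3 N at first and 5.4 N fully down; the catch is free from 0.004 on.
- tray: Open steel tray fixed to the table, 260 mm (x) x 240 mm (y) outside, walls 4 mm thick and 32 mm high, floor 4 mm thick. Origin at the centre of its underside, on the table.
- crevice_tool_mid (a point): Bystander: grey crevice nozzle, 195 mm long, lying flat; point at its middle, 15 mm up.
- upholstery_nozzle_mid (a point): Bystander: grey T-shaped nozzle, 110 mm wide and 95 mm long, lying flat; point over its middle, 15 mm up.
- mug_mid (a point): Bystander: white mug, 84 mm across, 90 mm high; point at its centre.
Things that resemble listed ones, but are neither listed nor needed, are in the scene too. What is shaped like the part that bears head_grip but orange is not meant.

How it is judged:
On the way, in this order (a step that is already met when the one before it is completed fails the run):
1. with the button held down, the head has started out of the inlet (8 mm or more) (value of joint release above 0.003 m and x of head_grip in the frame of inlet below -0.024 m), for 0.05 s.
2. the whole neck is clear of the inlet (x of head_grip in the frame of inlet below -0.062 m), for 0.1 s.
At the end, for the whole second after the job is handed in: The brush head stands at rest, right way up (within 0.1 rad), flat on the tray's floor (its grip point 29 to 41 mm above the table) inside the tray's walls, released (x of head_grip in the frame of tray between -0.12 and 0.12 m and y of head_grip in the frame of tray between -0.11 and 0.11 m and height (world z) of head_grip between 0.029 and 0.041 m and angle between head_grip's own z axis and vertical below 0.1 rad and linear speed of head below 0.02 m/s); the robot touches nothing.
It fails at once if the head is dropped (it falls freely at more than 0.7 m/s, about 25 mm) (linear speed of head above 0.7 m/s and contact force between the fingers and head below 0.05 N).
It fails at once if one of the other two nozzles or the mug is moved by more than 30 mm (distance of any of crevice_tool_mid, upholstery_nozzle_mid, mug_mid from where it was at the start of the episode above 0.03 m).
It also fails if it takes over 51 s, if anything falls off the work surface, if the arm or the gripper's body presses on something with over 40 N, if the wrist force passes 120 N, or if a joint passes its speed limit or range.

## Robot

A 6-joint arm with a two-finger parallel gripper is mounted at the origin on the work surface. World frame = base frame: x ahead of the robot, y to its left, z up, the work surface at z = 0. Lengths are in m, angles in rad, forces in N, time in s.
With the tool pointing down it reaches from about 0.425 to 0.925 m from the base axis. Payload 12.5 kg.
Tool frame: the origin (TCP) lies at the very end of the fingers, on their centre line; the grasp point (between the pads) lies 19 mm behind it; z points along the fingers, y is the line along which they close (so a half turn about z gives the same grasp; the last joint's range is limited). The gripper opens to 85 mm and grips with 20 to 120 N. Pads are 22 mm wide; open, the fingers measure 114 mm over their backs; the gripper's body (76 mm by 85 mm) begins 54 mm behind the grasp point. The pads swing forward as they close: fully open they stand 13 mm farther back than shut.
Start: joints at [1.11, 0.491, 1.559, -0, 1.092, -0.106], TCP at [0.217, 0.586, 0.231] pointing down, gripper open.
Joint ranges: [-3.1, 3.1], [-0.84, 2.19], [0.05, 2.79], [-1.13, 4.28], [0.06, 2.93], [-2.69, 2.69]. Speed limits (rad/s): [2.22, 2.22, 2.79, 3.14, 3.14, 3.14].

## Interface

Orientations are given as a unit quaternion [w, x, y, z].
In Python, from rig import * gives the robot as it stands.
- The arm moves only by the shell command python3 -m creep 'ROWS' [FORCE]. ROWS is JSON, a list of rows, each an object of numbers: "tx", "ty", "tz": the shift along the tool's x, y, z in cm; "wx", "wy", "wz": the turn, a rotation vector about the tool's x, y, z in degrees; "grip": the opening, from 0 (shut) to 1 (fully open). A call has 1 to 10 rows; each row is the pose to reach, as a shift and turn from the pose commanded when the call began, along the tool's axes at that moment; what a row does not reach only later rows make up. A row lasts 1/8 s, in which the tool goes at most 62.5 mm and 10.7 degrees, less where a joint would pass 70% of its speed; a pose out of reach is approached as far as the arm can. A call with a gripper value outside its range is refused whole. The fingers move at their own pace and stop on an object; FORCE is the grip in N (left out, the last holds). Time passes only in rows, so rows that repeat a pose let the fingers close. It gives the time, the measured TCP pose, the force, the opening and the grip force at its end, in the units of the state.
- get_state(): the state, without advancing time (a new reading comes with each control period).
- camera(name): name is "side" or "top" or "wrist"; returns a dict with "color" (420x560x3 uint8, red, green, blue), "fx", "fy", "cx", "cy" (pixels), "k1" (the pictures are not rectified: a ray, as slopes to the right and down, at radius r is drawn at 1 + k1 r^2 times it, then the intrinsics apply), "T" (4x4, takes a point from camera to world coordinates). Camera axes: x right, y up, looking along -z (the intrinsics and any distortion apply to the point x, -y, -z); pixel columns grow to the right and rows downward; lengths in m; the calibration is good to about 2 mm. A picture is of the moment at which its call begins. There is no depth.
- hand_in(): hands the job in; it is judged then, once.
The state is a dict: "time": time; "joint_positions": joint angles; "joint_velocities": joint speeds; "joint_torque": joint torques, N m; "position": TCP position; "eef_rot": TCP orientation; "contact_force": force on the tool from outside, world axes, zero at the start; "torque": the same for the moment, N m; "grip_width": finger opening in m; "grasp_force": force on a finger pad.
Only numpy, scipy, OpenCV 4.12 (cv2) and the standard library are available. Lean on these libraries where they do the work, as an engineer would, in place of code of your own. Each camera call takes 0.05 s, during which the arm holds its last target. There are 200 camera calls.

## Working session

There is one attempt and no reset: what is moved stays moved. The work goes in short steps, Python scripts to look and compute and a shell command to move; the robot and the scene stay as the last step left them, time stands still between calls to the robot, and variables do not carry over. Pictures are saved under pics/ and viewed, at most 10 in all, crops included, and the job is handed in when it is done.

```bash
mkdir -p pics; ls; cat > h.py <<'E'
from rig import *
import numpy as np, cv2
def ray(c,u,v):
    K=np.array([[c["fx"],0,c["cx"]],[0,c["fy"],c["cy"]],[0,0,1.]])
    x,y=cv2.undistortPoints(np.array([[[u,v]]],float),K,np.array([c["k1"],0,0,0.]))[0,0]
    T=np.array(c["T"]); return T[:3,3],T[:3,:3]@np.array([x,-y,-1.])
def at(c,u,v,z):
    o,d=ray(c,u,v); return o+d*(z-o[2])/d[2]
def proj(c,p):
    T=np.array(c["T"]); q=T[:3,:3].T@(np.array(p)-T[:3,3]); x,y=q[0]/-q[2],-q[1]/-q[2]
    s=1+c["k1"]*(x*x+y*y); return c["fx"]*x*s+c["cx"],c["fy"]*y*s+c["cy"]
def save(c,n,roi=None,k=1):
    im=c["color"][:,:,::-1]
    if roi: im=im[roi[1]:roi[3],roi[0]:roi[2]]
    cv2.imwrite("pics/"+n,cv2.resize(im,None,fx=k,fy=k,interpolation=cv2.INTER_CUBIC))
E
python3 - <<'E'
from h import *
import pickle
C={n:camera(n) for n in("top","side")}
pickle.dump(C,open("c0.pkl","wb"))
for n in C: save(C[n],n+"0.png"); print(n,np.round(C[n]["T"],3).tolist(),C[n]["fx"],C[n]["k1"])
s=get_state();print(s["time"],s["position"],s["eef_rot"])
E
```

```text
pics
top [[-0.027, 0.99, -0.136, 0.264], [-1.0, -0.026, 0.002, 0.03], [-0.001, 0.136, 0.991, 1.641], [0.0, 0.0, 0.0, 1.0]] 510.58696473745016 -0.04951879209268328
side [[0.906, 0.249, -0.344, 0.048], [-0.424, 0.541, -0.726, -0.89], [0.005, 0.803, 0.595, 0.811], [0.0, 0.0, 0.0, 1.0]] 415.9710996462027 -0.04498170093250627
0.1 [0.21703157 0.58589859 0.23076984] [-1.30498523e-04  1.76465459e-01  9.84306706e-01 -4.82692187e-04]
```

View pics/top0.png

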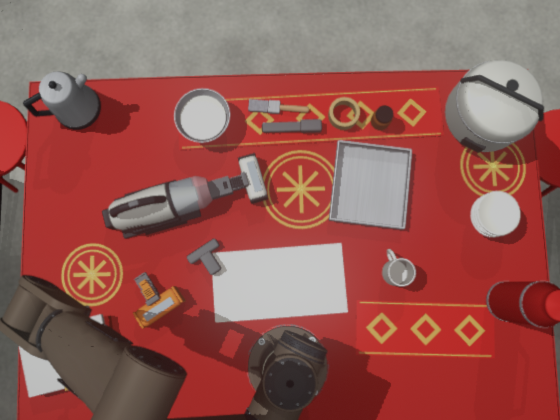

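View pics/side0.png

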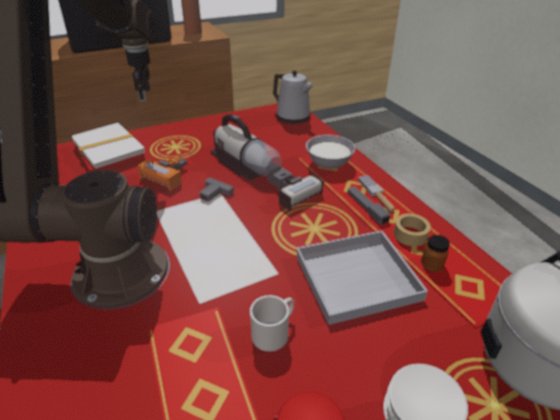

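Top view: the vacuum runs from (105,217) to (210,195), and its pale brush head is at (253,179) with the neck and button at about (228,186). There are two brush-head shapes. The one at (253,179) is pale with a grey neck and sits in the inlet, so it fits. The one at (155,303) is orange and loose, so it is excluded. The tray is at (371,185), the mug at (399,271), the T-nozzle at (206,255) and the crevice nozzle at (292,126). I'll enlarge the head to confirm.

```bash
python3 - <<'E'
from h import *
import pickle
C=pickle.load(open("c0.pkl","rb"))
a=cv2.resize(C["top"]["color"][145:220,180:280,::-1],(800,600),interpolation=cv2.INTER_CUBIC)
b=cv2.resize(C["side"]["color"][140:215,240:340,::-1],(800,600),interpolation=cv2.INTER_CUBIC)
cv2.imwrite("pics/crop1.png",cv2.resize(np.vstack([a,b]),(400*1,600)) if 0 else a); cv2.imwrite("pics/crop2.png",b)
c=C["top"]
hsv=cv2.cvtColor(c["color"],cv2.COLOR_RGB2HSV)
m=((hsv[:,:,1]<120)).astype(np.uint8)*255
def blob(x0,y0,x1,y1,mm):
    r=np.zeros_like(mm); r[y0:y1,x0:x1]=mm[y0:y1,x0:x1]
    k=max(cv2.findContours(r,cv2.RETR_EXTERNAL,cv2.CHAIN_APPROX_NONE)[0],key=cv2.contourArea); return k
pale=((hsv[:,:,1]<60)&(hsv[:,:,2]>150)).astype(np.uint8)*255
k=blob(236,150,275,210,pale); r=cv2.minAreaRect(k); print("head",r)
bp=cv2.boxPoints(r); print(bp.tolist()); print(np.round([at(c,*p,.056) for p in bp],4).tolist(), at(c,*r[0],.056))
k=blob(322,135,418,235,m); r=cv2.minAreaRect(k); bp=cv2.boxPoints(r); print("tray",r,np.round([at(c,*p,.032) for p in bp],4).tolist(),at(c,*r[0],.032))
E
```

```text
head ((251.4959716796875, 176.77200317382812), (40.79999923706055, 16.919998168945312), 73.73979187011719)
[[237.66236877441406, 159.5568084716797], [253.90557861328125, 154.81919860839844], [265.32958984375, 193.98719787597656], [249.08636474609375, 198.7248077392578]]
[[0.6495, 0.139, 0.056], [0.6635, 0.087, 0.056], [0.5361, 0.0537, 0.056], [0.5224, 0.1051, 0.056]] [0.59249286 0.09611763 0.056     ]
tray ((370.9500427246094, 184.4371337890625), (77.94973754882812, 82.46321105957031), 6.519801616668701) [[0.4481, -0.1413, 0.032], [0.715, -0.1828, 0.032], [0.6793, -0.4337, 0.032], [0.4132, -0.3863, 0.032]] [ 0.56231574 -0.28553588  0.032     ]
```

View pics/crop1.png

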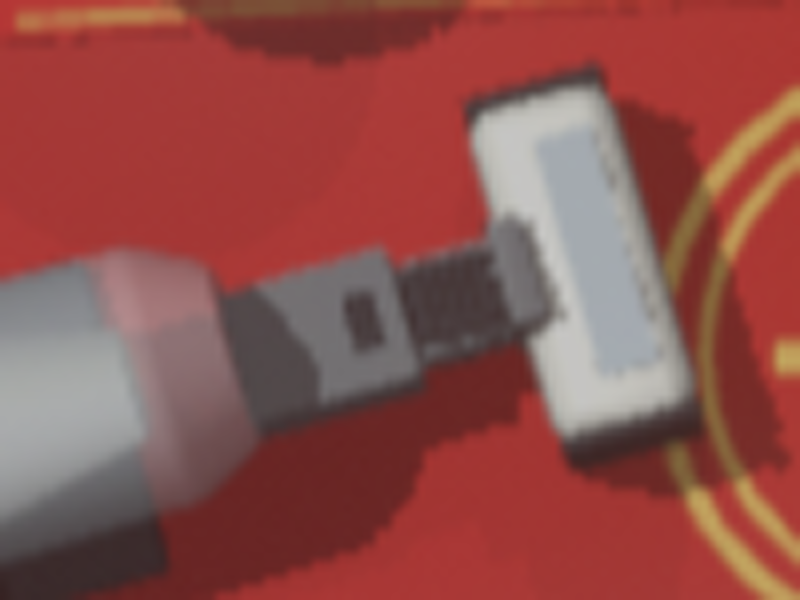

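View pics/crop2.png

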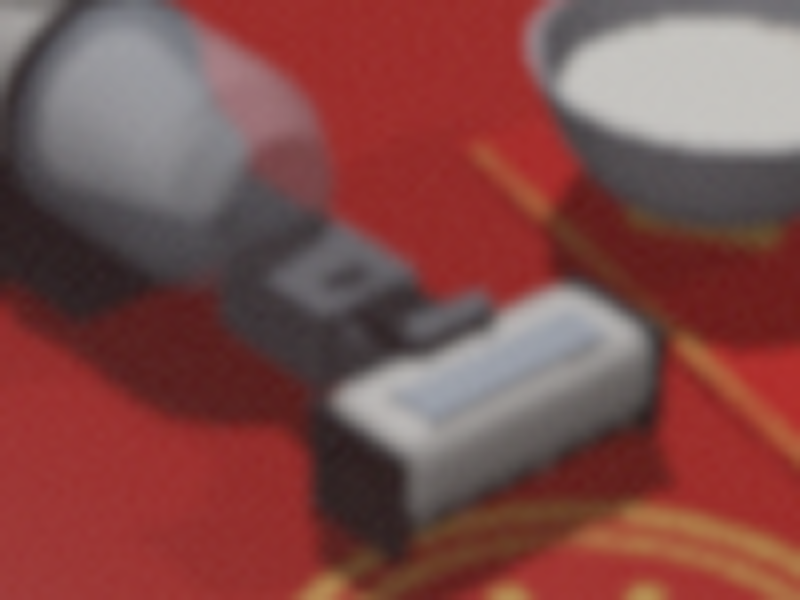

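The crops confirm the pale head. In crop1 the mouth edge runs (380,250)–(420,385), the dark ribbed button centre is at (453,300), and the knuckle bar's +x top edge is near (505,275). Crop2 shows the head inserted, with the knuckle behind the housing.

```bash
cat >> h.py <<'E'
from scipy.spatial.transform import Rotation as R
def plan(p,yaw):
    "tool down, tool x at yaw; prints shift in cm and wz in deg from current pose"
    s=get_state(); q=s["eef_rot"]; r=R.from_quat([q[1],q[2],q[3],q[0]])
    d=r.inv().apply(np.array(p)-s["position"])*100
    x=r.as_matrix()[:,0]; y0=np.degrees(np.arctan2(x[1],x[0]))
    t=R.from_matrix(np.array([[np.cos(yaw),np.sin(yaw),0],[np.sin(yaw),-np.cos(yaw),0],[0,0,-1]]).astype(float))
    print("t cm",np.round(d,2),"w deg",np.round(np.degrees((r.inv()*t).as_rotvec()),2),"yaw now",round(y0,1))
E
python3 - <<'E'
from h import *
import pickle
C=pickle.load(open("c0.pkl","rb"));c=C["top"];s=C["side"]
t=lambda X,Y:(180+(X+.5)/8-.5,145+(Y+.5)/8-.5)
sd=lambda X,Y:(240+(X+.5)/8-.5,140+(Y+.5)/8-.5)
m1=at(c,*t(380,250),.051);m2=at(c,*t(420,385),.051);m=(m1+m2)/2;print("mouth",m1,m2,m,np.linalg.norm(m1-m2))
w=m2-m1;print("axis from mouth",np.degrees(np.arctan2(-w[0]*-1,-w[1]))) 
b=at(c,*t(453,300),.056);k=at(c,*t(508,272),.066);print("button",b,"knuckle",k)
h=np.array([.59249,.09612])
for n,p in(("m",m),("b",b),("k",k)):
    d=p[:2]-h;print(n,np.linalg.norm(d),np.degrees(np.arctan2(d[1],d[0])))
# side: mouth top edge corner, head pts
print("side mouth near corner",at(s,*sd(330,335),.051),"far",at(s,*sd(415,275),.051))
print("side housing top corners",[np.round(at(s,*sd(*p),.056),4).tolist() for p in((330,395),(405,450),(650,330),(570,285))])
yaw=np.radians(105); print("drop",0)
plan([.576,.146,.12],np.radians(105))
E
```

```text
mouth [0.59874947 0.1738672  0.051     ] [0.54394544 0.15878521 0.051     ] [0.57134745 0.16632621 0.051     ] 0.05684142625460976
axis from mouth -74.61316939307348
button [0.57677387 0.14483421 0.056     ] knuckle [0.5854075  0.12232116 0.066     ]
m 0.07332065809661069 106.75963437605363
b 0.051186627771088886 107.88069177417096
k 0.02714153118132341 105.1262486613658
side mouth near corner [0.54332381 0.1433948  0.051     ] far [0.59572876 0.16993175 0.051     ]
side housing top corners [[0.5216, 0.0974, 0.056], [0.532, 0.051, 0.056], [0.6614, 0.0851, 0.056], [0.6478, 0.1289, 0.056]]
drop 0
t cm [-48.94 -28.77  11.1 ] w deg [-6.000e-02  2.000e-02  5.467e+01] yaw now 159.7
```

```bash
python3 -m creep '[{"tx":-5,"ty":-3,"wz":6,"grip":0},{"tx":-10,"ty":-6,"wz":12,"grip":0},{"tx":-15,"ty":-9,"wz":18,"grip":0},{"tx":-20,"ty":-12,"wz":24,"grip":0},{"tx":-25,"ty":-15,"wz":30,"grip":0},{"tx":-30,"ty":-18,"wz":36,"grip":0},{"tx":-35,"ty":-21,"wz":42,"grip":0},{"tx":-40,"ty":-24,"wz":48,"grip":0},{"tx":-45,"ty":-27,"wz":54.7,"grip":0},{"tx":-49.3,"ty":-29.1,"wz":54.7,"grip":0}]' 30
python3 -m creep '[{"tz":3},{"tz":6},{"tz":9},{"tz":9},{"tz":9}]'
python3 - <<'E'
from h import *
c=camera("wrist");save(c,"w1.png")
for n,p in(("m",(.5723,.167,.051)),("b",(.578,.1415,.056)),("k",(.582,.128,.066)),("tcp",get_state()["position"])): print(n,np.round(proj(c,p),1))
plan([.578,.1415,.06],np.radians(105))
E
```

```text
m [102.9 493. ]
b [ 88.9 502.4]
k [ 79.1 513.2]
tcp [278.3 268.5]
t cm [-49.29 -29.12  17.11] w deg [-4.000e-02  2.000e-02  5.467e+01] yaw now 159.7$[0]: bad value
$[0]: bad value
```

View pics/w1.png

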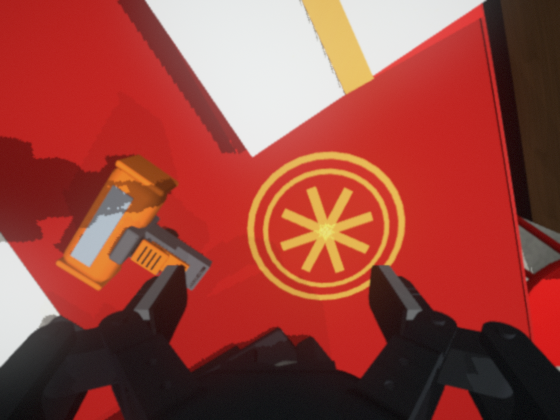

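The arm didn't move: both calls were refused, probably because each row needs every key. The wrist view shows the orange decoy at (140,230), as expected from the start pose.

```bash
python3 -m creep '[{"tx":-5,"ty":-3,"tz":0,"wx":0,"wy":0,"wz":6,"grip":0},{"tx":-10,"ty":-6,"tz":0,"wx":0,"wy":0,"wz":12,"grip":0},{"tx":-15,"ty":-9,"tz":0,"wx":0,"wy":0,"wz":18,"grip":0},{"tx":-20,"ty":-12,"tz":0,"wx":0,"wy":0,"wz":24,"grip":0},{"tx":-25,"ty":-15,"tz":0,"wx":0,"wy":0,"wz":30,"grip":0},{"tx":-30,"ty":-18,"tz":0,"wx":0,"wy":0,"wz":36,"grip":0},{"tx":-35,"ty":-21,"tz":0,"wx":0,"wy":0,"wz":42,"grip":0},{"tx":-40,"ty":-24,"tz":0,"wx":0,"wy":0,"wz":48,"grip":0},{"tx":-45,"ty":-27,"tz":0,"wx":0,"wy":0,"wz":54.7,"grip":0},{"tx":-49.3,"ty":-29.1,"tz":0,"wx":0,"wy":0,"wz":54.7,"grip":0}]' 30
```

```text
time: 1.4
position: [0.5793, 0.1399, 0.2312]
eef_rot: [-0.0, 0.61, 0.792, -0.0]
contact_force: [0.1, 1.0, 0.5]
grip_width: 0.0002
grasp_force: 0.0
```

```bash
python3 -m creep '[{"tx":0,"ty":0,"tz":4,"wx":0,"wy":0,"wz":0,"grip":0},{"tx":0,"ty":0,"tz":8,"wx":0,"wy":0,"wz":0,"grip":0},{"tx":0,"ty":0,"tz":10,"wx":0,"wy":0,"wz":0,"grip":0},{"tx":0,"ty":0,"tz":10,"wx":0,"wy":0,"wz":0,"grip":0}]'
python3 - <<'E'
from h import *
c=camera("wrist");save(c,"w2.png")
for n,p in(("m",(.5723,.167,.051)),("b",(.578,.1415,.056)),("k",(.582,.128,.066)),("tcp",get_state()["position"])): print(n,np.round(proj(c,p),1))
plan([.578,.1415,.06],np.radians(105))
E
```

```text
time: 1.9
position: [0.5777, 0.1418, 0.1299]
eef_rot: [-0.001, 0.609, 0.793, -0.001]
contact_force: [-0.2, 0.0, 0.4]
grip_width: 0.0003
grasp_force: 0.0
m [279.8 185.1]
b [278.3 221.5]
k [278.8 244.7]
tcp [278.9 269.3]
t cm [-0.04 -0.03  7.12] w deg [-0.05 -0.01 -0.03] yaw now 105.0
```

View pics/w2.png

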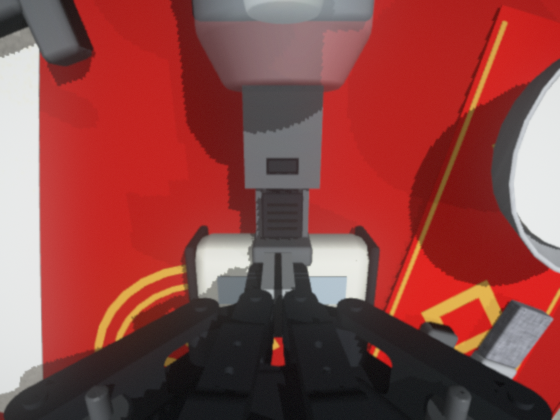

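Wrist view: the mouth edge is at row 188 (columns 244–322), the button is at (283,212), and the knuckle's button-side edge is at row 238.

```bash
python3 - <<'E'
from h import *
c=camera("wrist");a=np.radians(105);ax=np.array([np.cos(a),np.sin(a),0]);ay=np.array([np.sin(a),-np.cos(a),0])
print(np.array(c["T"])[:3,3]); p=get_state()["position"]
for n,u,v,z in(("mouthL",244,188,.051),("mouthR",322,188,.051),("kn",282,238,.066),("knL",253,238,.066),("knR",311,238,.066),("btn top",282,192,.056),("btnL",257,212,.056),("btnR",308,212,.056)):
    q=at(c,u,v,z)-p;print(n,"along %.1f across %.1f mm"%(q@ax*1000,q@ay*1000))
E
```

```text
[0.55936518 0.21316153 0.27413515]
mouthL along 23.3 across -25.0 mm
mouthR along 23.3 across 31.9 mm
kn along -9.8 across 2.7 mm
knL along -9.9 across -18.0 mm
knR along -9.8 across 23.4 mm
btn top along 21.5 across 2.7 mm
btnL along 6.5 across -15.5 mm
btnR along 6.5 across 21.7 mm
```

```bash
python3 -m creep '[{"tx":0.5,"ty":0.2,"tz":3,"wx":0,"wy":0,"wz":0,"grip":0},{"tx":0.5,"ty":0.2,"tz":5.5,"wx":0,"wy":0,"wz":0,"grip":0},{"tx":0.5,"ty":0.2,"tz":6.8,"wx":0,"wy":0,"wz":0,"grip":0},{"tx":0.5,"ty":0.2,"tz":7.2,"wx":0,"wy":0,"wz":0,"grip":0},{"tx":0.5,"ty":0.2,"tz":7.2,"wx":0,"wy":0,"wz":0,"grip":0}]'
python3 -m creep '[{"tx":0,"ty":0,"tz":0.3,"wx":0,"wy":0,"wz":0,"grip":0},{"tx":0,"ty":0,"tz":0.5,"wx":0,"wy":0,"wz":0,"grip":0},{"tx":0,"ty":0,"tz":0.5,"wx":0,"wy":0,"wz":0,"grip":0},{"tx":0,"ty":0,"tz":0.5,"wx":0,"wy":0,"wz":0,"grip":0}]'
```

```text
time: 2.62
position: [0.5793, 0.1473, 0.06]
eef_rot: [0.0, 0.609, 0.793, 0.0]
contact_force: [0.3, -0.6, -0.8]
grip_width: 0.0001
grasp_force: 0.0
time: 3.12
position: [0.5792, 0.1474, 0.0546]
eef_rot: [0.0, 0.609, 0.793, 0.0]
contact_force: [0.6, 0.5, 3.3]
grip_width: 0.0002
grasp_force: 1.4
```

```bash
python3 -m creep '[{"tx":0,"ty":0,"tz":0.2,"wx":0,"wy":0,"wz":0,"grip":0},{"tx":0,"ty":0,"tz":0.4,"wx":0,"wy":0,"wz":0,"grip":0},{"tx":0,"ty":0,"tz":0.55,"wx":0,"wy":0,"wz":0,"grip":0},{"tx":0,"ty":0,"tz":0.55,"wx":0,"wy":0,"wz":0,"grip":0},{"tx":0,"ty":0,"tz":0.55,"wx":0,"wy":0,"wz":0,"grip":0}]'
```

```text
time: 3.75
position: [0.5792, 0.1474, 0.049]
eef_rot: [0.0, 0.609, 0.793, 0.0]
contact_force: [1.0, 2.1, 5.0]
grip_width: -0.0003
grasp_force: 2.9
```

Force is 5.0 N, so the button is nearly fully down. Next I'll draw the head out along tool −x.

```bash
python3 -m creep '[{"tx":-0.4,"ty":0,"tz":0,"wx":0,"wy":0,"wz":0,"grip":0},{"tx":-0.8,"ty":0,"tz":0,"wx":0,"wy":0,"wz":0,"grip":0},{"tx":-1.2,"ty":0,"tz":0,"wx":0,"wy":0,"wz":0,"grip":0},{"tx":-1.6,"ty":0,"tz":0,"wx":0,"wy":0,"wz":0,"grip":0},{"tx":-2,"ty":0,"tz":0,"wx":0,"wy":0,"wz":0,"grip":0},{"tx":-2.4,"ty":0,"tz":0,"wx":0,"wy":0,"wz":0,"grip":0},{"tx":-2.4,"ty":0,"tz":0,"wx":0,"wy":0,"wz":0,"grip":0}]'
```

```text
time: 4.62
position: [0.585, 0.1244, 0.049]
eef_rot: [-0.0, 0.609, 0.793, 0.0]
contact_force: [-1.3, 3.5, 7.8]
grip_width: 0.0001
grasp_force: 3.8
```

```bash
python3 -m creep '[{"tx":-0.6,"ty":0,"tz":0,"wx":0,"wy":0,"wz":0,"grip":0},{"tx":-1.2,"ty":0,"tz":0,"wx":0,"wy":0,"wz":0,"grip":0},{"tx":-1.8,"ty":0,"tz":0,"wx":0,"wy":0,"wz":0,"grip":0},{"tx":-2.4,"ty":0,"tz":0,"wx":0,"wy":0,"wz":0,"grip":0},{"tx":-3.0,"ty":0,"tz":0,"wx":0,"wy":0,"wz":0,"grip":0},{"tx":-3.6,"ty":0,"tz":0,"wx":0,"wy":0,"wz":0,"grip":0},{"tx":-4.2,"ty":0,"tz":0,"wx":0,"wy":0,"wz":0,"grip":0},{"tx":-4.8,"ty":0,"tz":0,"wx":0,"wy":0,"wz":0,"grip":0},{"tx":-5.6,"ty":0,"tz":0,"wx":0,"wy":0,"wz":0,"grip":0},{"tx":-5.6,"ty":0,"tz":0,"wx":0,"wy":0,"wz":0,"grip":0}]'
python3 -m creep '[{"tx":0,"ty":0,"tz":0,"wx":0,"wy":0,"wz":0,"grip":0},{"tx":0.3,"ty":0,"tz":-0.5,"wx":0,"wy":0,"wz":0,"grip":0},{"tx":0.3,"ty":0,"tz":-3,"wx":0,"wy":0,"wz":0,"grip":0},{"tx":0.3,"ty":0,"tz":-8,"wx":0,"wy":0,"wz":0,"grip":1},{"tx":0.3,"ty":0,"tz":-10,"wx":0,"wy":0,"wz":0,"grip":1},{"tx":0.3,"ty":0,"tz":-10,"wx":0,"wy":0,"wz":0,"grip":1}]'
python3 - <<'E'
from h import *
import pickle
C={n:camera(n) for n in("top","wrist")};pickle.dump(C,open("c1.pkl","wb"))
save(C["wrist"],"w3.png")
hsv=cv2.cvtColor(C["top"]["color"],cv2.COLOR_RGB2HSV)
E
```

```text
time: 5.88
position: [0.5995, 0.0699, 0.049]
eef_rot: [-0.0, 0.609, 0.793, 0.0]
contact_force: [-0.6, 0.5, 8.4]
grip_width: -0.0002
grasp_force: 3.6
time: 6.62
position: [0.599, 0.0731, 0.1499]
eef_rot: [0.001, 0.609, 0.793, 0.001]
contact_force: [0.3, -0.4, -0.4]
grip_width: 0.0544
grasp_force: 0.0
```

View pics/w3.png

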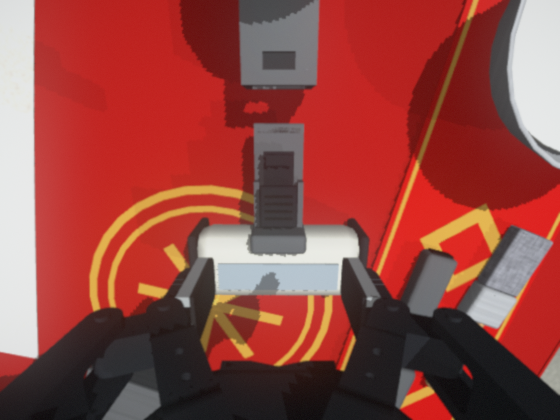

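Wrist view: the neck is fully clear of the inlet (inlet edge at row 87, neck end at row 125, columns 254–304). The knuckle edge is at row 230, and the head is still aligned and standing.

```bash
python3 - <<'E'
from h import *
import pickle
c=pickle.load(open("c1.pkl","rb"))["wrist"];a=np.radians(105);ax=np.array([np.cos(a),np.sin(a),0]);ay=np.array([np.sin(a),-np.cos(a),0])
p=get_state()["position"]
for n,u,v,z,o in(("endL",254,125,.044,-59),("endR",304,125,.044,-59),("kn",278,230,.066,24),("housingL",208,226,.056,28),("housingR",352,225,.056,28),("neckL",254,200,.044,0),("neckR",302,200,.044,0)):
    q=at(c,u,v,z)-p;print(n,"along grip %.1f across %.1f mm"%(q@ax*1000+o,q@ay*1000))
# top view housing
c=pickle.load(open("c1.pkl","rb"))["top"];print(np.round(proj(c,(.607,.04,.056)),1))
E
```

```text
endL along grip 7.9 across -17.8 mm
endR along grip 8.0 across 20.4 mm
kn along grip 13.7 across 0.5 mm
housingL along grip 17.4 across -55.4 mm
housingR along grip 18.2 across 59.6 mm
neckL along grip 7.6 across -19.1 mm
neckR along grip 7.7 across 20.2 mm
[269.1 171.8]
```

```bash
python3 -m creep '[{"tx":1,"ty":0.1,"tz":3,"wx":0,"wy":0,"wz":0,"grip":1},{"tx":1,"ty":0.1,"tz":7,"wx":0,"wy":0,"wz":0,"grip":1},{"tx":1,"ty":0.1,"tz":10.5,"wx":0,"wy":0,"wz":0,"grip":1},{"tx":1,"ty":0.1,"tz":12.5,"wx":0,"wy":0,"wz":0,"grip":1},{"tx":1,"ty":0.1,"tz":13.7,"wx":0,"wy":0,"wz":0,"grip":1},{"tx":1,"ty":0.1,"tz":13.7,"wx":0,"wy":0,"wz":0,"grip":1}]'
python3 -m creep '[{"tx":0,"ty":0,"tz":0,"wx":0,"wy":0,"wz":0,"grip":0},{"tx":0,"ty":0,"tz":0,"wx":0,"wy":0,"wz":0,"grip":0},{"tx":0,"ty":0,"tz":0,"wx":0,"wy":0,"wz":0,"grip":0},{"tx":0,"ty":0,"tz":0,"wx":0,"wy":0,"wz":0,"grip":0},{"tx":0,"ty":0,"tz":0,"wx":0,"wy":0,"wz":0,"grip":0},{"tx":0,"ty":0,"tz":0,"wx":0,"wy":0,"wz":0,"grip":0},{"tx":0,"ty":0,"tz":0,"wx":0,"wy":0,"wz":0,"grip":0},{"tx":0,"ty":0,"tz":0,"wx":0,"wy":0,"wz":0,"grip":0}]' 60
```

```text
time: 7.48
position: [0.5966, 0.0828, 0.0106]
eef_rot: [-0.001, 0.609, 0.793, -0.001]
contact_force: [0.6, -0.5, 0.2]
grip_width: 0.0855
grasp_force: 0.0
time: 8.48
position: [0.5976, 0.0829, 0.0127]
eef_rot: [0.0, 0.609, 0.793, 0.0]
contact_force: [-2.0, 0.6, 6.2]
grip_width: 0.0394
grasp_force: 60.0
```

```bash
python3 -m creep '[{"tx":0,"ty":0,"tz":-0.5,"wx":0,"wy":0,"wz":0,"grip":0},{"tx":0,"ty":0,"tz":-1.5,"wx":0,"wy":0,"wz":0,"grip":0},{"tx":0,"ty":0,"tz":-3,"wx":0,"wy":0,"wz":0,"grip":0},{"tx":0,"ty":0,"tz":-5,"wx":0,"wy":0,"wz":0,"grip":0},{"tx":0,"ty":0,"tz":-7,"wx":0,"wy":0,"wz":0,"grip":0},{"tx":0,"ty":0,"tz":-9,"wx":0,"wy":0,"wz":0,"grip":0},{"tx":0,"ty":0,"tz":-10,"wx":0,"wy":0,"wz":0,"grip":0},{"tx":0,"ty":0,"tz":-10,"wx":0,"wy":0,"wz":0,"grip":0}]'
python3 -m creep '[{"tx":-2,"ty":-0.7,"tz":0,"wx":0,"wy":0,"wz":2,"grip":0},{"tx":-6,"ty":-2.2,"tz":0,"wx":0,"wy":0,"wz":5,"grip":0},{"tx":-10,"ty":-3.7,"tz":0,"wx":0,"wy":0,"wz":8,"grip":0},{"tx":-14.5,"ty":-5.4,"tz":0,"wx":0,"wy":0,"wz":11,"grip":0},{"tx":-19,"ty":-7.1,"tz":0,"wx":0,"wy":0,"wz":14,"grip":0},{"tx":-23.5,"ty":-8.8,"tz":0,"wx":0,"wy":0,"wz":17,"grip":0},{"tx":-28,"ty":-10.4,"tz":0,"wx":0,"wy":0,"wz":20,"grip":0},{"tx":-31.5,"ty":-11.7,"tz":0,"wx":0,"wy":0,"wz":22.5,"grip":0},{"tx":-33.3,"ty":-12.4,"tz":0,"wx":0,"wy":0,"wz":23.5,"grip":0},{"tx":-33.3,"ty":-12.4,"tz":0,"wx":0,"wy":0,"wz":23.5,"grip":0}]'
python3 - <<'E'
from h import *
a=camera("top")["color"][100:260,220:440,::-1];b=camera("side")["color"][170:340,270:450,::-1]
v=cv2.hconcat([cv2.resize(a,(400,300)),cv2.resize(b,(400,300))]);cv2.imwrite("pics/c3.png",v)
plan([.564,-.271,.018],np.radians(81.5))
E
```

```text
time: 9.48
position: [0.5974, 0.0828, 0.1126]
eef_rot: [0.001, 0.609, 0.793, 0.0]
contact_force: [0.4, 0.6, -3.5]
grip_width: 0.0392
grasp_force: 60.6
time: 10.72
position: [0.5627, -0.272, 0.1111]
eef_rot: [-0.001, 0.758, 0.652, -0.0]
contact_force: [-0.3, 1.1, -2.5]
grip_width: 0.0393
grasp_force: 60.6
t cm [-0.07  0.11  9.34] w deg [-0.06 -0.04 -0.01] yaw now 81.5
```

View pics/c3.png

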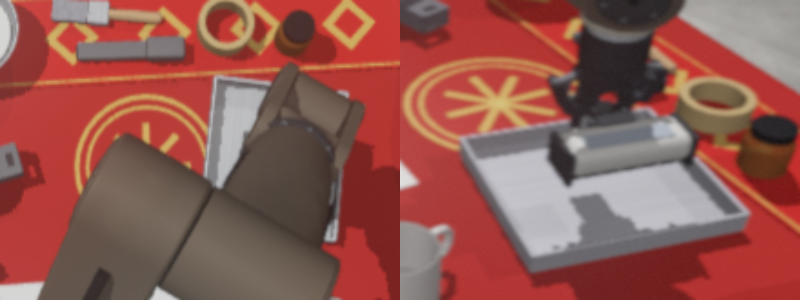

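The side crop (right half) shows the head held level above the tray, with the housing around (620,150). The arm hides it in the top crop. Lowering.

```bash
python3 -m creep '[{"tx":0,"ty":0.1,"tz":2,"wx":0,"wy":0,"wz":0,"grip":0},{"tx":0,"ty":0.1,"tz":4,"wx":0,"wy":0,"wz":0,"grip":0},{"tx":0,"ty":0.1,"tz":6,"wx":0,"wy":0,"wz":0,"grip":0},{"tx":0,"ty":0.1,"tz":7.5,"wx":0,"wy":0,"wz":0,"grip":0},{"tx":0,"ty":0.1,"tz":8.5,"wx":0,"wy":0,"wz":0,"grip":0},{"tx":0,"ty":0.1,"tz":9,"wx":0,"wy":0,"wz":0,"grip":0},{"tx":0,"ty":0.1,"tz":9.3,"wx":0,"wy":0,"wz":0,"grip":0},{"tx":0,"ty":0.1,"tz":9.3,"wx":0,"wy":0,"wz":0,"grip":0},{"tx":0,"ty":0.1,"tz":9.3,"wx":0,"wy":0,"wz":0,"grip":0}]'
```

```text
time: 11.95
position: [0.5646, -0.2712, 0.0192]
eef_rot: [0.0, 0.758, 0.653, 0.0]
contact_force: [-0.5, 0.4, -3.3]
grip_width: 0.0391
grasp_force: 60.8
```

```bash
python3 -m creep '[{"tx":0,"ty":0,"tz":0.1,"wx":0,"wy":0,"wz":0,"grip":0},{"tx":0,"ty":0,"tz":0.2,"wx":0,"wy":0,"wz":0,"grip":0},{"tx":0,"ty":0,"tz":0.2,"wx":0,"wy":0,"wz":0,"grip":0},{"tx":0,"ty":0,"tz":0.2,"wx":0,"wy":0,"wz":0,"grip":0}]'
```

```text
time: 12.45
position: [0.5645, -0.2711, 0.0168]
eef_rot: [0.0, 0.758, 0.653, 0.0]
contact_force: [0.0, -0.7, -1.6]
grip_width: 0.039
grasp_force: 60.7
```

```bash
python3 -m creep '[{"tx":0,"ty":0,"tz":0.05,"wx":0,"wy":0,"wz":0,"grip":0},{"tx":0,"ty":0,"tz":0.05,"wx":0,"wy":0,"wz":0,"grip":0.6},{"tx":0,"ty":0,"tz":0.05,"wx":0,"wy":0,"wz":0,"grip":0.7},{"tx":0,"ty":0,"tz":0.05,"wx":0,"wy":0,"wz":0,"grip":0.8},{"tx":0,"ty":0,"tz":0.05,"wx":0,"wy":0,"wz":0,"grip":0.8},{"tx":0,"ty":0,"tz":0.05,"wx":0,"wy":0,"wz":0,"grip":0.8}]' 30
python3 -m creep '[{"tx":0,"ty":0,"tz":-1,"wx":0,"wy":0,"wz":0,"grip":0.8},{"tx":0,"ty":0,"tz":-3,"wx":0,"wy":0,"wz":0,"grip":0.8},{"tx":0,"ty":0,"tz":-6,"wx":0,"wy":0,"wz":0,"grip":0.8},{"tx":0,"ty":0,"tz":-10,"wx":0,"wy":0,"wz":0,"grip":0.8},{"tx":0,"ty":0,"tz":-15,"wx":0,"wy":0,"wz":0,"grip":0.8},{"tx":0,"ty":0,"tz":-18,"wx":0,"wy":0,"wz":0,"grip":0.8},{"tx":0,"ty":0,"tz":-18,"wx":0,"wy":0,"wz":0,"grip":0.8},{"tx":0,"ty":0,"tz":-18,"wx":0,"wy":0,"wz":0,"grip":0.8}]'
python3 - <<'E'
from h import *
a=camera("wrist")["color"][:,:,::-1];b=camera("side")["color"][170:340,270:450,::-1]
cv2.imwrite("pics/c4.png",cv2.hconcat([cv2.resize(a,(400,300)),cv2.resize(b,(400,300))]))
E
```

```text
time: 13.2
position: [0.5645, -0.271, 0.0163]
eef_rot: [-0.0, 0.758, 0.653, 0.0]
contact_force: [0.2, 0.4, 0.2]
grip_width: 0.0684
grasp_force: 0.0
time: 14.2
position: [0.5641, -0.2708, 0.1965]
eef_rot: [-0.0, 0.758, 0.653, 0.0]
contact_force: [0.4, -0.5, -0.7]
grip_width: 0.0685
grasp_force: 0.0
```

View pics/c4.png

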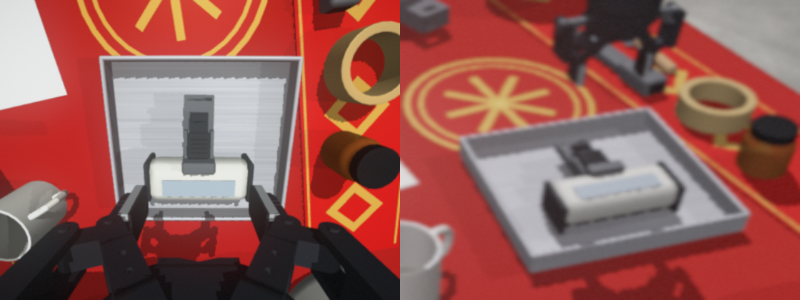

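The head stands upright and flat near the middle of the tray (wrist view housing at (198,180), side view at (615,190)). The gripper is clear of it.

```bash
python3 -c "
from rig import *
print(hand_in())"
```

```text
the job is handed in; nothing more can be done
None
```

I drew the brush head out with its button held down, set it upright on its wheels in the tray, left the spare nozzles and mug untouched, and handed the job in at about 14 s; hand-in returned no verdict.

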